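# Clock parts to the assembly rack, last off first on

### The arm

A 7-joint arm with a two-finger parallel gripper is mounted at the origin on the work surface. World frame = base frame: x ahead of the robot, y to its left, z up, the work surface at z = 0. Lengths are in m, angles in rad, forces in N, time in s.
With the tool pointing down it reaches from about 0.4 to 0.85 m from the base axis. Payload 10.4 kg.
Tool frame: the origin (TCP) lies midway between the tips of the shut fingers; the grasp point (between the pads) lies 19 mm behind it (manip.tcp_to_grasp is the distance from the TCP to the grasp point, in m); z points along the fingers, y is the line along which they close (so a half turn about z gives the same grasp; the last joint's range is limited). The gripper opens to 85 mm and grips with 20 to 120 N. Pads are 22 mm wide; open, the fingers measure 114 mm over their backs; the gripper's body (76 mm by 85 mm) begins 54 mm behind the grasp point. The pads swing forward as they close: fully open they stand 13 mm farther back than shut.
Start: joints at [1.107, 0.332, -0.065, 1.46, 0.022, 1.35, -0.088], TCP at [0.267, -0.565, 0.231] pointing down, gripper open.
Joint ranges: [-2.6, 2.6], [-0.5, 2.12], [-1.47, 1.34], [0.16, 2.42], [-1.27, 4.41], [0.06, 2.06], [-2.6, 2.6]. Speed limits (rad/s): [2.22, 2.22, 2.79, 2.79, 3.14, 3.14, 3.14].

### API

Orientations are given as a unit quaternion [x, y, z, w].
In Python, from workcell import manip gives the robot as it stands.
- The arm moves only by the shell command python3 -m jog 'ROWS' [FORCE]. ROWS is a JSON object of lists of equal length, an entry for each row: "offset": the shift along the world's x, y, z in m, a list of three; "yaw": the turn about the world's z in degrees; "jaw": the closure, from 0 (fully open) to 1 (shut). A call has 1 to 20 rows; each row shifts and turns the commanded pose from where the row before left it; what a row does not reach is not made up. A row lasts 1/12 s, in which the tool goes at most 41.7 mm and 7.16 degrees, less where a joint would pass 70% of its speed; a pose out of reach is approached as far as the arm can. A call is refused whole if a number of a shift passes 0.0417 or a number of a turn 7.16, either way. A call with a gripper value outside its range is refused whole. The fingers move at their own pace and stop on an object; FORCE is the grip in N (left out, the last holds). Time passes only in rows, so rows that do not move let the fingers close. It gives the time, the measured TCP pose, the force, the opening and the grip force at its end, in the units of the state.
- manip.get_obs(): the state, without advancing time (a new reading comes with each control period).
- manip.camera(name): name is "side" or "top"; returns a dict with "frame" (480x640x3 uint8, red, green, blue), "camera_matrix" (3x3 intrinsics, pixels), "distortion" ([k1, k2, p1, p2, k3] as OpenCV has them; the pictures are not rectified), "eye" and "attitude" of the camera in the world. Camera axes: x right, y up, looking along -z (the intrinsics and any distortion apply to the point x, -y, -z); pixel columns grow to the right and rows downward; lengths in m; the calibration is good to about 2 mm. A picture is of the moment at which its call begins. There is no depth.
- manip.hand_in(): hands the job in; it is judged then, once.
Trained networks look in a picture, given as the dict that the camera call returned (one of the last four; its "shot" number tells which), for a name from the list of things; names that differ only in an ending like _2 or _b are one class to them, and where a whole thing is asked for, a point or a joint stands for the part that bears it (a point fixed in the world has none). Each returns a list of dicts, best first, with "score" (0 to 1); they miss things now and then, are a little off and sometimes report something else, mostly with a low value. They report only what shows in the picture. A call takes as long as a camera call.
- manip.masks_of(picture, name): "region" (480x640 bool, what is visible of it).
- manip.tip_of(picture, name): "at" ([x, y, z] in m, in world coordinates, good to about 4 mm: a listed point, or the origin of a listed thing).
The state is a dict: "clock": time; "joint_pos": joint angles; "joint_velocities": joint speeds; "tau": joint torques, N m; "position": TCP position; "ee_rot": TCP orientation; "ft_force": force on the tool from outside, world axes, zero at the start; "torque": the same for the moment, N m; "grip_width": opening from 0.0 (shut) to 1.0 (fully open); "grasp_force": force on a finger pad.
Only numpy, scipy, OpenCV 4.12 (cv2) and the standard library are available. Lean on these libraries where they do the work, as an engineer would, in place of code of your own. Each camera call takes 0.05 s, during which the arm holds its last target. There are 200 camera calls.

### The job

The four clock parts stand on the wooden strip in the order in which they came off; move them to the empty grey rack in reverse order for reassembly, one to a compartment: the part nearest the robot on the strip goes to the compartment farthest from it, the second nearest to the second farthest, and so on. Lift the drilled plate straight up off its two dowels and keep it level. Set each part down (do not drop it) the way up it stands now, near the middle of its compartment, flat on the floor and clear of the ribs.

Things in the scene. Friction and masses are not known exactly. Their poses are not given: they have to be found in the camera images.
- strip: Pale wooden strip, 290 x 86 x 12 mm, fixed to the bench, its length running roughly away from the robot, on the robot's left or right. It carries four nests in a row, each with one clock part. Origin: centre of the underside; x along the length away from the robot, z up. Nest centres at x = -99, -33, 33 and 99 mm, y = 0.
- rack: Empty grey plastic rack across from the strip, fixed, 276 x 80 mm, length roughly away from the robot: floor 10 mm thick, five cross ribs (4 mm thick, tops 18 mm above the bench) make four compartments, each 62 mm clear along x, open at the long sides. Origin: centre of underside; x along it away from the robot, z up. Compartment centres at x = -99, -33, 33 and 99 mm, y = 0, floor z = 10 mm.
- nest_barrel: Round cork pad, 56 mm across, 6 mm thick, fixed on the strip; the barrel stands on it at the start. Origin: centre of the underside, 12 mm above the bench.
- nest_wheel: Six-sided cork pad, 52 mm across flats, 6 mm thick, fixed on the strip; the wheel stands on it at the start. Origin: centre of the underside, 12 mm above the bench.
- nest_bridge: Square cork pad, 54 mm, 6 mm thick, fixed on the strip; the bridge stands on it at the start. Origin: centre of the underside, 12 mm above the bench.
- nest_plate: Dark steel dowel block fixed on the strip: base 54 x 54 x 6 mm, on it a raised block 46 (along the strip) x 26 x 10 mm, its top 16 mm above the origin; two upright steel dowels, 6 mm in diameter, at x = -14 and +14 mm, stand 14 mm above that top, through the plate. Origin: centre of the underside, 12 mm above the bench; x along the strip.
- barrel: Brass mainspring barrel: a drum 36 mm in diameter from 4 to 26 mm high on a toothed flange 46 mm across and 4 mm thick, with a steel stub 8 mm in diameter on top up to 34 mm. About 160 g. Origin: centre of the underside, z up. Can be gripped across the drum.
- wheel: Brass gear wheel lying flat, 45 mm across the teeth, 5 mm thick, with an upright steel hub 16 mm in diameter up to 38 mm above the underside. About 90 g. Origin: centre of the underside, z up. Can be gripped across the hub.
- bridge: Steel bridge: a beam 44 (x) x 14 (y) x 10 mm on two legs, 10 mm (x) x 14 mm (y), one at each end, 26 mm high in all. About 80 g. Origin: centre of the underside (between the feet), z up, x along the beam, which lies within about 10 degrees of the strip's length at the start. Can be gripped across y.
- plate: Flat brass plate, 44 (x, along the strip) x 40 (y) x 10 mm, with two 7 mm through holes at x = -14 and +14 mm, over the 6 mm dowels, which stand 4 mm proud of its top. About 130 g. Origin: centre of the underside, z up; at the start 28 mm above the bench. Grip across y; its edges overhang the block by 7 mm. It clears the dowels after rising 14 mm, straight and level.

How it is judged:
At the end, for the whole second after the job is handed in: Each part rests upright (within 7 degrees) on the floor of the rack (underside within 4 mm of it), at rest, in the compartment that mirrors its nest's place on the strip (nearest to farthest, and so on), its origin within 15 mm of the compartment's centre along and across the rack (((x of nest_barrel in the frame of strip between -0.109 and -0.089 m and x of barrel in the frame of rack between 0.084 and 0.114 m) or (x of nest_barrel in the frame of strip between -0.043 and -0.023 m and x of barrel in the frame of rack between 0.018 and 0.048 m) or (x of nest_barrel in the frame of strip between 0.023 and 0.043 m and x of barrel in the frame of rack between -0.048 and -0.018 m) or (x of nest_barrel in the frame of strip between 0.089 and 0.109 m and x of barrel in the frame of rack between -0.114 and -0.084 m)) and y of barrel in the frame of rack between -0.015 and 0.015 m and z of barrel in the frame of rack between 0.006 and 0.014 m and angle between each of barrel, wheel, bridge, plate's own z axis and vertical below 0.12 rad and linear speed of each of barrel, wheel, bridge, plate below 0.02 m/s and angular speed of each of barrel, wheel, bridge, plate below 0.2 rad/s and ((x of nest_wheel in the frame of strip between -0.109 and -0.089 m and x of wheel in the frame of rack between 0.084 and 0.114 m) or (x of nest_wheel in the frame of strip between -0.043 and -0.023 m and x of wheel in the frame of rack between 0.018 and 0.048 m) or (x of nest_wheel in the frame of strip between 0.023 and 0.043 m and x of wheel in the frame of rack between -0.048 and -0.018 m) or (x of nest_wheel in the frame of strip between 0.089 and 0.109 m and x of wheel in the frame of rack between -0.114 and -0.084 m)) and y of wheel in the frame of rack between -0.015 and 0.015 m and z of wheel in the frame of rack between 0.006 and 0.014 m and ((x of nest_bridge in the frame of strip between -0.109 and -0.089 m and x of bridge in the frame of rack between 0.084 and 0.114 m) or (x of nest_bridge in the frame of strip between -0.043 and -0.023 m and x of bridge in the frame of rack between 0.018 and 0.048 m) or (x of nest_bridge in the frame of strip between 0.023 and 0.043 m and x of bridge in the frame of rack between -0.048 and -0.018 m) or (x of nest_bridge in the frame of strip between 0.089 and 0.109 m and x of bridge in the frame of rack between -0.114 and -0.084 m)) and y of bridge in the frame of rack between -0.015 and 0.015 m and z of bridge in the frame of rack between 0.006 and 0.014 m and ((x of nest_plate in the frame of strip between -0.109 and -0.089 m and x of plate in the frame of rack between 0.084 and 0.114 m) or (x of nest_plate in the frame of strip between -0.043 and -0.023 m and x of plate in the frame of rack between 0.018 and 0.048 m) or (x of nest_plate in the frame of strip between 0.023 and 0.043 m and x of plate in the frame of rack between -0.048 and -0.018 m) or (x of nest_plate in the frame of strip between 0.089 and 0.109 m and x of plate in the frame of rack between -0.114 and -0.084 m)) and y of plate in the frame of rack between -0.015 and 0.015 m and z of plate in the frame of rack between 0.006 and 0.014 m); the robot touches nothing.
It fails at once if the plate is tilted more than 14 degrees from level (angle between plate's own z axis and vertical above 0.25 rad).
It fails at once if the barrel is dropped from more than about 25 mm or thrown (linear speed of barrel above 0.7 m/s and contact force between the fingers and barrel below 0.05 N).
It fails at once if the wheel is dropped from more than about 25 mm or thrown (linear speed of wheel above 0.7 m/s and contact force between the fingers and wheel below 0.05 N).
It fails at once if the bridge is dropped from more than about 25 mm or thrown (linear speed of bridge above 0.7 m/s and contact force between the fingers and bridge below 0.05 N).
It fails at once if the plate is dropped from more than about 25 mm or thrown (linear speed of plate above 0.7 m/s and contact force between the fingers and plate below 0.05 N).
It also fails if it takes over 106 s, if anything falls off the work surface, if the arm or the gripper's body presses on something with over 40 N, if the wrist force passes 120 N, or if a joint passes its speed limit or range.

## Working session

There is one attempt and no reset: what is moved stays moved. The work goes in short steps, Python scripts to look and compute and a shell command to move; the robot and the scene stay as the last step left them, time stands still between calls to the robot, and variables do not carry over. Pictures are saved under pics/ and viewed, at most 14 in all, crops included, and the job is handed in when it is done.

```bash
mkdir -p pics; python3 - <<'E'
from workcell import manip
import cv2
o=manip.get_obs();print(o, manip.tcp_to_grasp)
for c in("top","side"):
    p=manip.camera(c);cv2.imwrite(f"pics/{c}0.png",p["frame"][:,:,::-1]);print(c,p["eye"],p["attitude"],p["camera_matrix"],p["distortion"])
    for n in "strip rack nest_barrel nest_wheel nest_bridge nest_plate barrel wheel bridge plate".split():
        print(n,[(d["at"],round(d["score"],2)) for d in manip.tip_of(p,n)[:2]])
E
```

```text
{'clock': 0.0, 'joint_pos': array([ 1.10740272,  0.33287564, -0.06467673,  1.46098709,  0.02161995,
        1.34989417, -0.08850104]), 'joint_velocities': array([-0.00083285,  0.00037011, -0.00047843,  0.00036973, -0.00017333,
        0.00015623, -0.00105612]), 'tau': array([-2.68947595e-03, -6.25455809e+01,  4.74315241e-02, -3.91606414e+01,
        1.59087055e-02,  1.00617937e-02, -1.62662045e-04]), 'position': array([ 0.26646832, -0.56491393,  0.23049168]), 'ee_rot': array([ 9.75810154e-01,  2.18618400e-01, -2.07316631e-04, -7.04289290e-04]), 'ft_force': array([-0.36394303, -0.30221398,  0.4319305 ]), 'torque': array([ 0.00454909,  0.01263063, -0.00689165]), 'grasp_force': 0.0, 'grip_width': 1.0009136438486337} 0.0187
top [ 0.5015002  -0.03022291  0.72402614] [ 0.02044921 -0.01413985 -0.70107051  0.71265842] [[438.46006836   0.         323.12108497]
 [  0.         438.46006836 240.87502101]
 [  0.           0.           1.        ]] [-0.09277032  0.          0.          0.          0.        ]
strip [([0.5633, -0.1814, 0.002], 0.97), ([0.4638, -0.1874, 0.0269], 0.52)]
rack [([0.530
[... 507 characters left out ...]
0.00642111 -0.01139828  0.90898844] [[488.65985578   0.         319.1574598 ]
 [  0.         488.65985578 238.89076107]
 [  0.           0.           1.        ]] [-0.07610563  0.          0.          0.          0.        ]
strip []
rack [([0.5291, 0.18, -0.0029], 0.63)]
nest_barrel [([0.5965, -0.1842, 0.0152], 0.89), ([0.4663, -0.1866, 0.0296], 0.31)]
nest_wheel [([0.6653, -0.1775, 0.0145], 0.79)]
nest_bridge [([0.5317, -0.1864, 0.0092], 0.88)]
nest_plate [([0.4689, -0.1873, 0.012], 0.71)]
barrel [([0.599, -0.1825, 0.0166], 0.61), ([0.6667, -0.18, 0.0148], 0.51)]
wheel [([0.6691, -0.1775, 0.0159], 0.57)]
bridge [([0.5333, -0.1826, 0.0153], 0.79), ([0.4691, -0.1853, 0.0108], 0.74)]
plate []
```

View pics/top0.png

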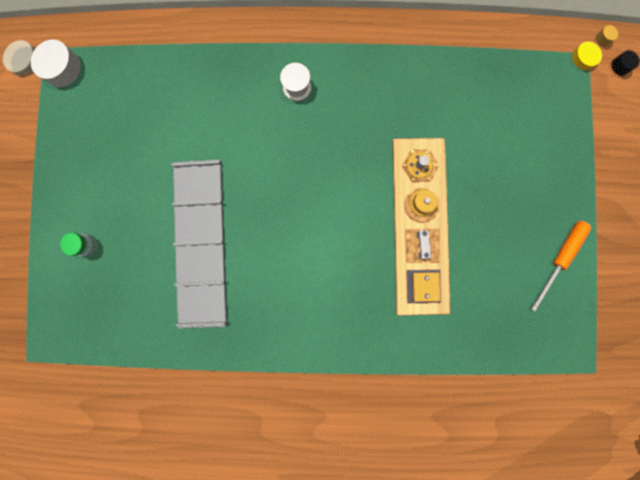

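View pics/side0.png

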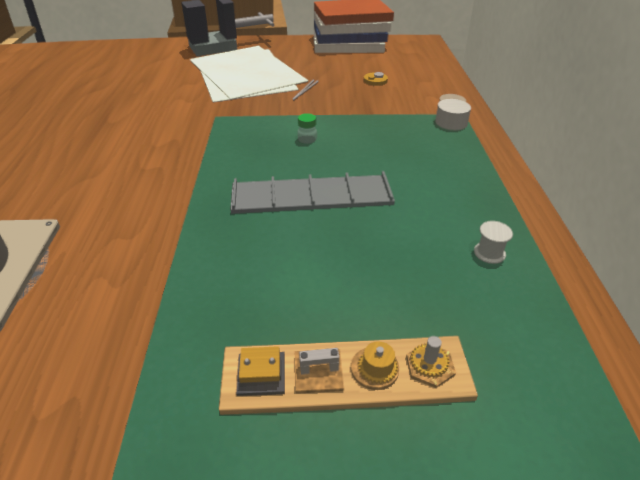

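The top view shows the strip at right (rows 138-315, cols 393-450). Up the image, away from the robot, it carries plate (425,287), bridge (425,244), barrel (424,204) and wheel (421,165). The rack is at left (rows 160-328, cols 173-227). The side view confirms that order. Next I'll measure the poses.

```bash
cat > h.py <<'E'
from workcell import manip
import cv2, numpy as np
from scipy.spatial.transform import Rotation as R
def rays(p,uv):
    n=cv2.undistortPoints(np.asarray(uv,float).reshape(-1,1,2),np.asarray(p["camera_matrix"]),np.asarray(p["distortion"])).reshape(-1,2)
    d=np.c_[n[:,0],-n[:,1],-np.ones(len(n))]
    return R.from_quat(p["attitude"]).apply(d)
def toz(p,uv,z):
    d=rays(p,uv);e=np.asarray(p["eye"]);return (e+d*((z-e[2])/d[:,2])[:,None])[:,:2]
def rect(p,mask,z):
    c=max(cv2.findContours(mask.astype(np.uint8),cv2.RETR_EXTERNAL,cv2.CHAIN_APPROX_NONE)[0],key=cv2.contourArea)
    q=toz(p,c.reshape(-1,2),z)
    (cx,cy),(w,h),a=cv2.minAreaRect((q*1000).astype(np.float32))
    if w<h: w,h,a=h,w,a+90
    a=(a+90)%180-90
    return np.round([cx,cy,w,h,a],1)
E
python3 - <<'E'
from h import *
for c in("top","side"):
    p=manip.camera(c)
    for n,z in(("strip",.012),("rack",.014),("nest_bridge",.018),("bridge",.044),("plate",.038),("nest_plate",.018),("nest_barrel",.018),("barrel",.022),("wheel",.023),("nest_wheel",.018)):
        for m in manip.masks_of(p,n)[:2]:
            ys,xs=np.nonzero(m["region"]);print(c,n,round(m["score"],2),rect(p,m["region"],z),xs.min(),xs.max(),ys.min(),ys.max(),len(xs))
    if c=="top":
        f=p["frame"][130:325,380:460];cv2.imwrite("pics/crop.png",cv2.resize(f[:,:,::-1],None,fx=3,fy=3,interpolation=cv2.INTER_CUBIC))
E
```

```text
top strip 0.79 [ 564.7 -183.4  290.1   89.9    1.8] 392 450 138 314 5274
top strip 0.2 [ 666.7 -197.6   50.1   24.6    9.6] 403 437 150 181 182
top rack 0.91 [529.3 180.8 275.5  84.3   3.7] 172 226 159 328 8181
top nest_bridge 0.7 [ 532.8 -183.7   55.8   53.5  -89.2] 405 439 228 261 849
top bridge 0.79 [ 533.1 -179.6   43.5   19.3    6.4] 416 430 230 257 317
top plate 0.74 [ 467.  -186.9   43.8   42.7    0.6] 413 440 272 300 738
top nest_barrel 0.75 [ 591.8 -178.2   54.8   41.5   50.3] 404 438 190 221 264
top barrel 0.87 [ 599.7 -183.3   44.1   42.3  -89. ] 409 436 190 216 588
top wheel 0.69 [ 661.7 -178.1   43.    40.9    0. ] 407 432 152 178 559
top nest_wheel 0.89 [ 659.1 -188.5   59.9   36.1  -24.4] 403 438 149 181 271
side strip 0.83 [ 564.6 -187.1  289.6   91.2    1.7] 219 476 337 414 8503
side strip 0.22 [ 531.4 -184.    54.6   54.4   88.6] 295 341 352 392 1135
side rack 0.85 [528.7 173.5 271.3  96.4   4.1] 231 393 174 212 4764
side nest_bridge 0.77 [ 532.2 -187.2   56.9   56.3  -89.4] 294 343 351 393 1320
side bridge 0.98 [ 532.8 -191.6   44.    31.1    5.3] 299 339 348 374 734
side plate 0.66 [ 465.4 -190.3   46.6   45.3  -88.1] 239 279 347 381 1307
side nest_plate 0.66 [ 465.7 -189.    56.7   54.   -88.5] 236 284 352 395 875
side nest_barrel 0.96 [ 587.5 -191.7   56.2   32.1  -51.4] 351 393 351 388 393
side barrel 0.79 [ 602.2 -180.1   56.6   45.4   61.3] 357 397 342 383 1264
side wheel 0.83 [ 665.2 -177.2   53.7   45.3   34.3] 410 448 337 376 1099
side nest_wheel 0.84 [ 663.1 -188.5   53.1   48.7    3.7] 406 455 350 387 562
```

View pics/crop.png

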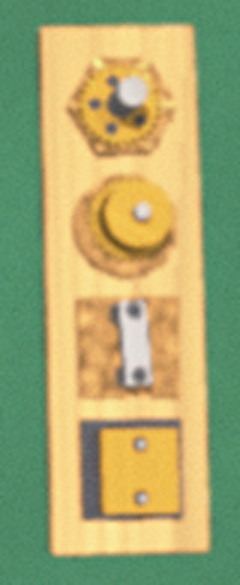

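Strip: centre about (0.565, -0.185), yaw 1.8°. Rack: centre about (0.529, 0.181), yaw 3.8°. The crop shows the bridge turned about 6°. I'll do the plate first.

```bash
python3 -m jog '{"offset":[[0.01,0.0189,-0.0065],[0.01,0.0189,-0.0065],[0.01,0.0189,-0.0065],[0.01,0.0189,-0.0065],[0.01,0.0189,-0.0065],[0.01,0.0189,-0.0065],[0.01,0.0189,-0.0065],[0.01,0.0189,-0.0065],[0.01,0.0189,-0.0065],[0.01,0.0189,-0.0065],[0.01,0.0189,-0.0065],[0.01,0.0189,-0.0065],[0.01,0.0189,-0.0065],[0.01,0.0189,-0.0065],[0.01,0.0189,-0.0065],[0.01,0.0189,-0.0065],[0.01,0.0189,-0.0065],[0.01,0.0189,-0.0065],[0,0,0],[0,0,0]],"yaw":[-1.3,-1.3,-1.3,-1.3,-1.3,-1.3,-1.3,-1.3,-1.3,-1.3,-1.3,-1.3,-1.3,-1.3,-1.3,-1.3,-1.3,-1.3,0,0],"jaw":[0,0,0,0,0,0,0,0,0,0,0,0,0,0,0,0,0,0,0,0]}' 50
cat > at.py <<'E'
from h import *
import sys
o=manip.get_obs();r=R.from_quat(o["ee_rot"]).as_matrix()
print(np.round(o["position"],4),"tool y dir",np.round(np.degrees(np.arctan2(r[1,1],r[0,1])),2),"tilt",np.round(np.degrees(np.arccos(-r[2,2])),2),"F",np.round(o["ft_force"],1),"grip",o["grip_width"],o["grasp_force"],"t",o["clock"],"j",np.round(o["joint_pos"],2))
E
python3 at.py
```

```text
clock: 3.87
position: [0.447, -0.2241, 0.1142]
ee_rot: [1.0, 0.017, -0.0, -0.0]
ft_force: [-0.7, -1.2, 0.6]
grip_width: 0.999
grasp_force: 0.0
[ 0.447  -0.2241  0.1142] tool y dir -88.0 tilt 0.02 F [-0.7 -1.2  0.6] grip 0.9992558763016546 0.0 t 3.8667 j [ 0.65  0.18 -0.3   1.91  0.06  1.06 -1.21]
```

```bash
python3 -m jog '{"offset":[[0.0048,0.009,-0.01],[0.0048,0.009,-0.01],[0.0048,0.009,-0.01],[0.0048,0.009,-0.01],[0,0,-0.008],[0,0,-0.008],[0,0,-0.008],[0,0,-0.008],[0,0,-0.008],[0,0,-0.008],[0,0,0],[0,0,0]],"yaw":[0,0,0,0,0,0,0,0,0,0,0,0],"jaw":[0.2,0.2,0.2,0.2,0.2,0.2,0.2,0.2,0.2,0.2,0.2,0.2]}'
python3 at.py; python3 - <<'E'
from h import *
a=[cv2.resize(manip.camera(c)["frame"][y:y+150,x:x+200],None,fx=2,fy=2,interpolation=cv2.INTER_CUBIC) for c,x,y in(("top",340,200),("side",170,260))]
cv2.imwrite("pics/p1.png",np.hstack(a)[:,:,::-1])
E
```

```text
clock: 4.87
position: [0.4656, -0.1891, 0.0259]
ee_rot: [1.0, 0.016, -0.0, -0.0]
ft_force: [0.2, -0.6, 0.3]
grip_width: 0.802
grasp_force: 0.0
[ 0.4656 -0.1891  0.0259] tool y dir -88.15 tilt 0.05 F [ 0.2 -0.6  0.3] grip 0.8017149576413396 0.0 t 4.8667 j [ 0.58  0.31 -0.32  1.97  0.12  0.88 -1.34]
```

View pics/p1.png

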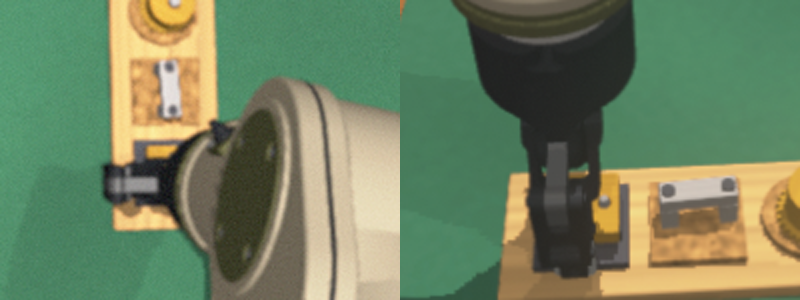

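The side panel shows the near finger (cols 540-600) about centred on the dowel block, and the top panel shows the fingers straddling the plate. Closing.

```bash
python3 -m jog '{"offset":[[0,0,0],[0,0,0],[0,0,0],[0,0,0],[0,0,0],[0,0,0],[0,0,0],[0,0,0],[0,0,0],[0,0,0]],"yaw":[0,0,0,0,0,0,0,0,0,0],"jaw":[0.4,0.45,0.5,0.55,0.6,0.65,0.7,0.7,0.7,0.7]}' 50; python3 at.py
python3 - <<'E'
from h import *
cv2.imwrite("pics/p2.png",cv2.resize(manip.camera("side")["frame"][300:420,200:360],None,fx=4,fy=4,interpolation=cv2.INTER_CUBIC)[:,:,::-1])
E
```

```text
clock: 5.8
position: [0.4663, -0.1874, 0.027]
ee_rot: [1.0, 0.017, 0.0, -0.001]
ft_force: [-3.0, 7.9, 8.6]
grip_width: 0.453
grasp_force: 49.1
[ 0.4663 -0.1874  0.027 ] tool y dir -88.07 tilt 0.08 F [-3.   7.9  8.6] grip 0.4533417129341547 49.14095074186662 t 5.8 j [ 0.58  0.31 -0.32  1.97  0.12  0.88 -1.34]
```

View pics/p2.png

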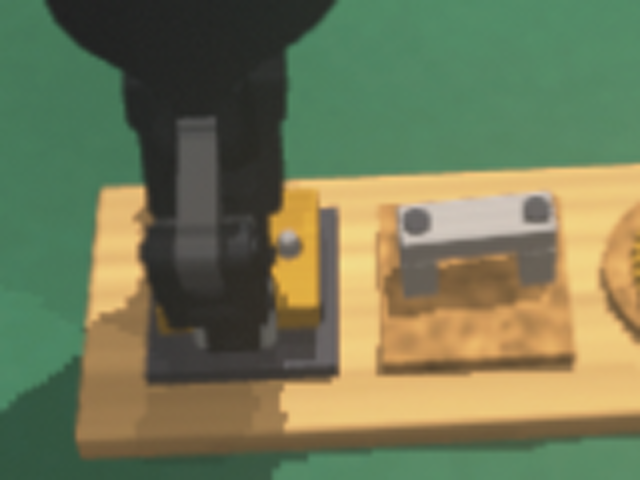

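```bash
python3 -m jog '{"offset":[[0,0.001,0],[0,0.001,0],[0,0,0.003],[0,0,0.003],[0,0,0.003],[0,0,0.003],[0,0,0.003],[0,0,0.003],[0,0,0.003],[0,0,0.005],[0,0,0.008],[0,0,0.01],[0,0,0.01],[0,0,0.01],[0,0,0]],"yaw":[0,0,0,0,0,0,0,0,0,0,0,0,0,0,0],"jaw":[0.7,0.7,0.7,0.7,0.7,0.7,0.7,0.7,0.7,0.7,0.7,0.7,0.7,0.7,0.7]}'; python3 at.py
python3 - <<'E'
from h import *
cv2.imwrite("pics/p3.png",cv2.resize(manip.camera("side")["frame"][220:400,180:380],None,fx=3,fy=3,interpolation=cv2.INTER_CUBIC)[:,:,::-1])
E
```

```text
clock: 7.1
position: [0.4673, -0.1875, 0.093]
ee_rot: [1.0, 0.016, 0.002, 0.001]
ft_force: [0.5, 0.2, -0.9]
grip_width: 0.451
grasp_force: 50.6
[ 0.4673 -0.1875  0.093 ] tool y dir -88.14 tilt 0.22 F [ 0.5  0.2 -0.9] grip 0.4509533085323308 50.55957425636507 t 7.1 j [ 0.59  0.21 -0.33  1.93  0.08  1.01 -1.31]
```

View pics/p3.png

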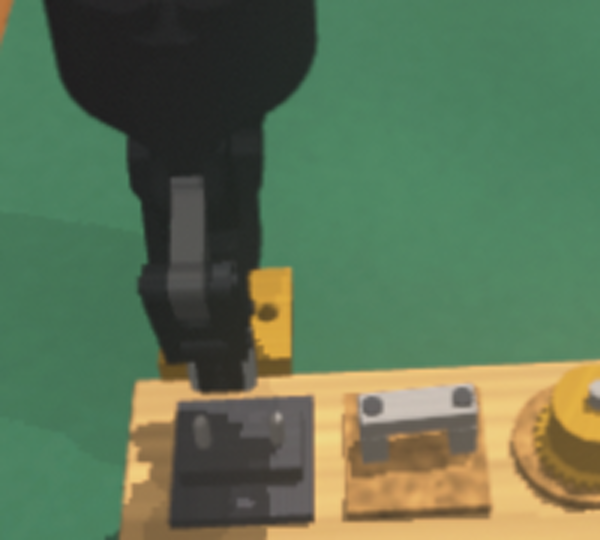

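The plate is level in the grip at crop (225,320), and both dowels are bare. Next: move to the farthest compartment.

```bash
python3 -m jog '{"offset":[[0.004,0.008,0],[0.0089,0.0208,0],[0.0089,0.0208,0],[0.0089,0.0208,0],[0.0089,0.0208,0],[0.0089,0.0208,0],[0.0089,0.0208,0],[0.0089,0.0208,0],[0.0089,0.0208,0],[0.0089,0.0208,0],[0.0089,0.0208,0],[0.0089,0.0208,0],[0.0089,0.0208,0],[0.0089,0.0208,0],[0.0089,0.0208,0],[0.0089,0.0208,0],[0.0089,0.0208,0],[0.0089,0.0208,0],[0.005,0.012,0],[0,0,0]],"yaw":[0,0.12,0.12,0.12,0.12,0.12,0.12,0.12,0.12,0.12,0.12,0.12,0.12,0.12,0.12,0.12,0.12,0,0,0],"jaw":[0.7,0.7,0.7,0.7,0.7,0.7,0.7,0.7,0.7,0.7,0.7,0.7,0.7,0.7,0.7,0.7,0.7,0.7,0.7,0.7]}'; python3 at.py
```

```text
clock: 8.82
position: [0.6256, 0.1908, 0.0895]
ee_rot: [0.999, 0.035, -0.001, -0.001]
ft_force: [0.5, 0.4, -1.2]
grip_width: 0.455
grasp_force: 50.5
[0.6256 0.1908 0.0895] tool y dir -85.99 tilt 0.14 F [ 0.5  0.4 -1.2] grip 0.4550228154245491 50.53929492773932 t 8.8167 j [-0.02  0.55 -0.47  1.51  0.26  1.14 -2.04]
```

```bash
python3 -m jog '{"offset":[[0.0025,-0.003,-0.008],[0,0,-0.012],[0,0,-0.012],[0,0,-0.012],[0,0,-0.012],[0,0,-0.008],[0,0,-0.005],[0,0,-0.003],[0,0,-0.003],[0,0,0],[0,0,0]],"yaw":[0,0,0,0,0,0,0,0,0,0,0],"jaw":[0.7,0.7,0.7,0.7,0.7,0.7,0.7,0.7,0.7,0.7,0.7]}'; python3 at.py
python3 - <<'E'
from h import *
a=[cv2.resize(manip.camera(c)["frame"][y:y+120,x:x+120],None,fx=3,fy=3,interpolation=cv2.INTER_CUBIC) for c,x,y in(("top",150,120),("side",310,120))]
cv2.imwrite("pics/p4.png",np.hstack(a)[:,:,::-1])
E
```

```text
clock: 9.73
position: [0.6289, 0.1837, 0.0157]
ee_rot: [0.999, 0.033, 0.0, -0.0]
ft_force: [-0.3, -0.1, -1.3]
grip_width: 0.452
grasp_force: 50.5
[0.6289 0.1837 0.0157] tool y dir -86.22 tilt 0.03 F [-0.3 -0.1 -1.3] grip 0.4521863496704922 50.546273155312065 t 9.7333 j [-0.02  0.63 -0.45  1.56  0.3   1.02 -2.06]
```

View pics/p4.png

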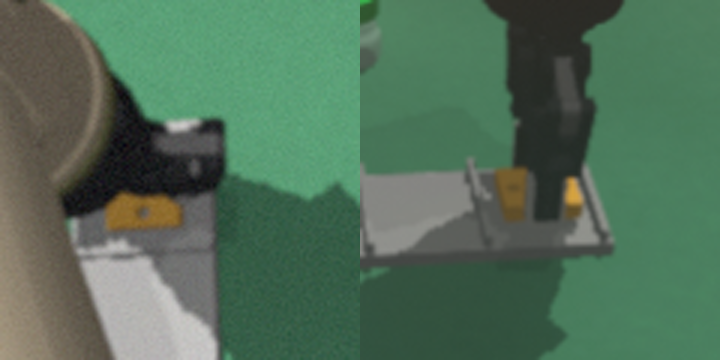

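The plate hangs between the last two ribs at side crop (540,195), clear of both. I'll lower it gently to contact.

```bash
python3 -m jog '{"offset":[[0,0.003,-0.0015],[0,0,-0.0015],[0,0,-0.001],[0,0,-0.001],[0,0,0],[0,0,0]],"yaw":[0,0,0,0,0,0],"jaw":[0.7,0.7,0.7,0.7,0.7,0.7]}'; python3 at.py
```

```text
clock: 10.33
position: [0.6286, 0.1864, 0.0102]
ee_rot: [0.999, 0.033, -0.0, 0.0]
ft_force: [-0.2, -1.0, -0.7]
grip_width: 0.45
grasp_force: 50.6
[0.6286 0.1864 0.0102] tool y dir -86.23 tilt 0.01 F [-0.2 -1.  -0.7] grip 0.4500200723023797 50.55592698325199 t 10.3333 j [-0.03  0.64 -0.44  1.56  0.31  1.01 -2.07]
```

```bash
python3 -m jog '{"offset":[[0,0,-0.001],[0,0,-0.0005],[0,0,-0.0005],[0,0,0]],"yaw":[0,0,0,0],"jaw":[0.7,0.7,0.7,0.7]}'; python3 at.py
```

```text
clock: 10.67
position: [0.6288, 0.1865, 0.0092]
ee_rot: [0.999, 0.033, 0.0, 0.0]
ft_force: [-3.6, -0.6, 6.8]
grip_width: 0.452
grasp_force: 51.4
[0.6288 0.1865 0.0092] tool y dir -86.23 tilt 0.02 F [-3.6 -0.6  6.8] grip 0.45221998110026446 51.386802345889464 t 10.6667 j [-0.03  0.64 -0.44  1.56  0.31  1.01 -2.07]
```

Contact. Release and rise.

```bash
python3 -m jog '{"offset":[[0,0,0],[0,0,0],[0,0,0],[0,0,0],[0,0,0],[0,0,0.005],[0,0,0.01],[0,0,0.02],[0,0,0.02],[0,0,0.02],[0,0,0.015],[0,0,0],[0,0,0]],"yaw":[0,0,0,0,0,0,0,0,0,0,0,0,0],"jaw":[0.5,0.45,0.4,0.35,0.3,0.3,0.3,0.3,0.3,0.3,0.3,0.3,0.3]}'
python3 -m jog '{"offset":[[-0.005,-0.012,0],[-0.0055,-0.0215,0],[-0.0055,-0.0215,0],[-0.0055,-0.0215,0],[-0.0055,-0.0215,0],[-0.0055,-0.0215,0],[-0.0055,-0.0215,0],[-0.0055,-0.0215,0],[-0.0055,-0.0215,0],[-0.0055,-0.0215,0],[-0.0055,-0.0215,0],[-0.0055,-0.0215,0],[-0.0055,-0.0215,0],[-0.0055,-0.0215,0],[-0.0055,-0.0215,0],[-0.0055,-0.0215,0],[-0.0055,-0.0215,0],[-0.003,-0.012,0],[0,0,0],[0,0,0]],"yaw":[0,0.13,0.13,0.13,0.13,0.13,0.13,0.13,0.13,0.13,0.13,0.13,0.13,0.13,0.13,0.13,0.13,0,0,0],"jaw":[0.3,0.3,0.3,0.3,0.3,0.3,0.3,0.3,0.3,0.3,0.3,0.3,0.3,0.3,0.3,0.3,0.3,0.3,0.3,0.3]}'; python3 at.py
python3 - <<'E'
from h import *
p=manip.camera("side")
cv2.imwrite("pics/p5.png",cv2.resize(p["frame"][150:230,210:410],None,fx=4,fy=4,interpolation=cv2.INTER_CUBIC)[:,:,::-1])
print([(d["at"],d["score"]) for d in manip.tip_of(p,"plate")])
E
```

```text
clock: 11.75
position: [0.6294, 0.1868, 0.0999]
ee_rot: [0.999, 0.033, 0.001, -0.0]
ft_force: [-0.6, -0.0, -0.6]
grip_width: 0.696
grasp_force: 0.0
clock: 13.42
position: [0.532, -0.1816, 0.0978]
ee_rot: [0.999, 0.05, -0.0, -0.0]
ft_force: [0.2, 0.5, 1.9]
grip_width: 0.702
grasp_force: 0.0
[ 0.532  -0.1816  0.0978] tool y dir -84.23 tilt 0.06 F [0.2 0.5 1.9] grip 0.7016302139613566 0.0 t 13.4167 j [ 0.56  0.34 -0.37  1.77  0.14  1.06 -1.33]
[([0.6646, -0.1808, 0.015], 0.5)]
```

View pics/p5.png

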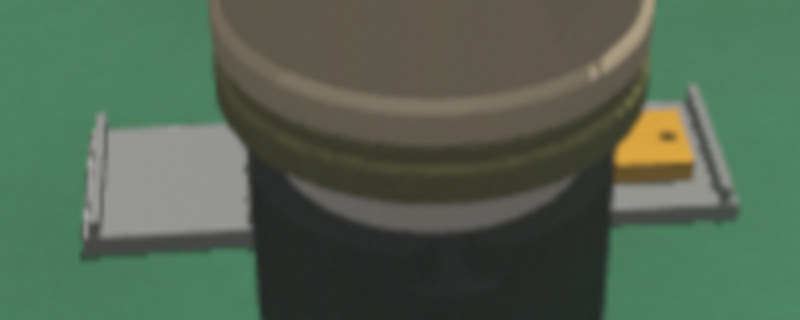

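The plate lies flat in the last compartment at crop (655,145). Now the bridge.

```bash
python3 -m jog '{"offset":[[0.001,-0.0014,-0.008],[0,0,-0.015],[0,0,-0.015],[0,0,-0.015],[0,0,-0.01],[0,0,-0.005],[0,0,-0.002],[0,0,0],[0,0,0],[0,0,0],[0,0,0],[0,0,0],[0,0,0],[0,0,0],[0,0,0],[0,0,0],[0,0,0],[0,0,0],[0,0,0]],"yaw":[0,0,0,0,0,0,0,0,0,0,0,0,0,0,0,0,0,0,0],"jaw":[0.3,0.3,0.3,0.3,0.3,0.3,0.3,0.3,0.5,0.6,0.65,0.7,0.75,0.8,0.85,0.9,0.95,0.95,0.95]}' 40; python3 at.py
```

```text
clock: 15.1
position: [0.5338, -0.1829, 0.0285]
ee_rot: [0.999, 0.051, 0.0, 0.0]
ft_force: [-0.1, -0.6, 3.4]
grip_width: 0.153
grasp_force: 39.7
[ 0.5338 -0.1829  0.0285] tool y dir -84.14 tilt 0.02 F [-0.1 -0.6  3.4] grip 0.1528524929151014 39.7104012966156 t 15.1 j [ 0.54  0.43 -0.35  1.81  0.18  0.93 -1.35]
```

```bash
python3 -m jog '{"offset":[[0,0,0.005],[0,0,0.01],[0,0,0.015],[0,0,0.015],[0,0,0.015],[0,0,0.01],[0,0,0],[0,0,0]],"yaw":[0,0,0,0,0,0,0,0],"jaw":[0.95,0.95,0.95,0.95,0.95,0.95,0.95,0.95]}'
python3 -m jog '{"offset":[[0.001,0.012,0],[0.0016,0.0215,0],[0.0016,0.0215,0],[0.0016,0.0215,0],[0.0016,0.0215,0],[0.0016,0.0215,0],[0.0016,0.0215,0],[0.0016,0.0215,0],[0.0016,0.0215,0],[0.0016,0.0215,0],[0.0016,0.0215,0],[0.0016,0.0215,0],[0.0016,0.0215,0],[0.0016,0.0215,0],[0.0016,0.0215,0],[0.0016,0.0215,0],[0.0016,0.0215,0],[0.001,0.011,0],[0,0,0],[0,0,0]],"yaw":[0,-0.13,-0.13,-0.13,-0.13,-0.13,-0.13,-0.13,-0.13,-0.13,-0.13,-0.13,-0.13,-0.13,-0.13,-0.13,-0.13,0,0,0],"jaw":[0.95,0.95,0.95,0.95,0.95,0.95,0.95,0.95,0.95,0.95,0.95,0.95,0.95,0.95,0.95,0.95,0.95,0.95,0.95,0.95]}'; python3 at.py
```

```text
clock: 15.77
position: [0.5339, -0.183, 0.0987]
ee_rot: [0.999, 0.051, 0.0, 0.0]
ft_force: [-0.1, -0.2, -2.3]
grip_width: 0.151
grasp_force: 39.2
clock: 17.43
position: [0.5606, 0.1844, 0.0976]
ee_rot: [0.999, 0.034, -0.001, 0.0]
ft_force: [-0.4, -0.7, -0.5]
grip_width: 0.151
grasp_force: 39.2
[0.5606 0.1844 0.0976] tool y dir -86.15 tilt 0.08 F [-0.4 -0.7 -0.5] grip 0.15084124285622094 39.15730655193329 t 17.4333 j [ 0.03  0.42 -0.53  1.69  0.23  1.1  -2.07]
```

```bash
python3 -m jog '{"offset":[[0.001,-0.001,-0.008],[0,0,-0.013],[0,0,-0.015],[0,0,-0.015],[0,0,-0.012],[0,0,-0.006],[0,0,-0.004],[0,0,0],[0,0,0]],"yaw":[0,0,0,0,0,0,0,0,0],"jaw":[0.95,0.95,0.95,0.95,0.95,0.95,0.95,0.95,0.95]}'; python3 at.py
python3 - <<'E'
from h import *
cv2.imwrite("pics/p6.png",cv2.resize(manip.camera("side")["frame"][150:230,210:410],None,fx=4,fy=4,interpolation=cv2.INTER_CUBIC)[:,:,::-1])
E
```

```text
clock: 18.18
position: [0.5626, 0.1831, 0.0256]
ee_rot: [0.999, 0.033, 0.0, -0.0]
ft_force: [0.3, 1.1, -1.2]
grip_width: 0.152
grasp_force: 39.1
[0.5626 0.1831 0.0256] tool y dir -86.23 tilt 0.02 F [ 0.3  1.1 -1.2] grip 0.1524366457122428 39.14973556995392 t 18.1833 j [ 0.01  0.51 -0.5   1.73  0.29  0.97 -2.1 ]
```

View pics/p6.png

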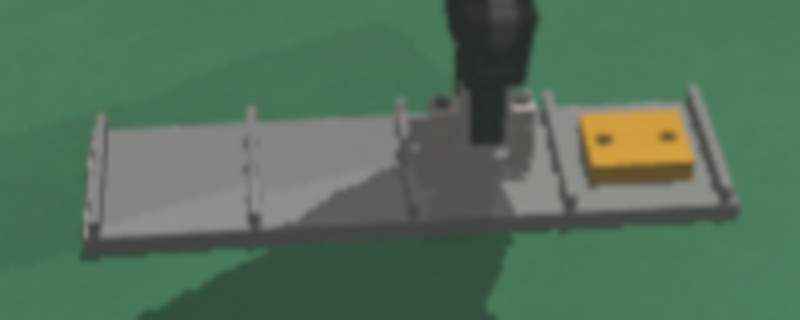

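The plate is central in the last compartment at crop (637,145). The bridge is centred between its ribs at crop (485,115). Lowering.

```bash
python3 -m jog '{"offset":[[0,0,-0.0015],[0,0,-0.001],[0,0,-0.001],[0,0,-0.001],[0,0,-0.0005],[0,0,0]],"yaw":[0,0,0,0,0,0],"jaw":[0.95,0.95,0.95,0.95,0.95,0.95]}'; python3 at.py
```

```text
clock: 18.73
position: [0.5624, 0.1832, 0.0206]
ee_rot: [0.999, 0.033, 0.0, 0.0]
ft_force: [-0.7, -0.7, 1.7]
grip_width: 0.149
grasp_force: 39.5
[0.5624 0.1832 0.0206] tool y dir -86.22 tilt 0.01 F [-0.7 -0.7  1.7] grip 0.14880631199147318 39.50778901576996 t 18.7333 j [ 0.01  0.51 -0.5   1.74  0.29  0.96 -2.11]
```

```bash
python3 -m jog '{"offset":[[0,0,-0.0005],[0,0,0],[0,0,0],[0,0,0],[0,0,0],[0,0,0],[0,0,0],[0,0,0.005],[0,0,0.01],[0,0,0.02],[0,0,0.02],[0,0,0.02],[0,0,0.01],[0,0,0],[0,0,0]],"yaw":[0,0,0,0,0,0,0,0,0,0,0,0,0,0,0],"jaw":[0.95,0.8,0.75,0.7,0.6,0.5,0.4,0.3,0.3,0.3,0.3,0.3,0.3,0.3,0.3]}'
python3 -m jog '{"offset":[[0.002,-0.012,0],[0.0021,-0.0215,0],[0.0021,-0.0215,0],[0.0021,-0.0215,0],[0.0021,-0.0215,0],[0.0021,-0.0215,0],[0.0021,-0.0215,0],[0.0021,-0.0215,0],[0.0021,-0.0215,0],[0.0021,-0.0215,0],[0.0021,-0.0215,0],[0.0021,-0.0215,0],[0.0021,-0.0215,0],[0.0021,-0.0215,0],[0.0021,-0.0215,0],[0.0021,-0.0215,0],[0.0021,-0.0215,0],[0.002,-0.01,0],[0,0,0],[0,0,0]],"yaw":[0,-0.13,-0.13,-0.13,-0.13,-0.13,-0.13,-0.13,-0.13,-0.13,-0.13,-0.13,-0.13,-0.13,-0.13,-0.13,-0.13,0,0,0],"jaw":[0.3,0.3,0.3,0.3,0.3,0.3,0.3,0.3,0.3,0.3,0.3,0.3,0.3,0.3,0.3,0.3,0.3,0.3,0.3,0.3]}'; python3 at.py
python3 - <<'E'
from h import *
p=manip.camera("side")
a=[p["frame"][150:240,230:430],p["frame"][310:400,330:530]]
cv2.imwrite("pics/p7.png",cv2.resize(np.vstack(a),None,fx=3,fy=3,interpolation=cv2.INTER_CUBIC)[:,:,::-1])
for n in("barrel","wheel"): print([(d["at"],d["score"]) for d in manip.tip_of(p,n)])
E
```

```text
clock: 19.98
position: [0.5625, 0.1831, 0.1051]
ee_rot: [0.999, 0.033, 0.0, 0.0]
ft_force: [0.2, 0.5, -1.3]
grip_width: 0.702
grasp_force: 0.0
clock: 21.65
position: [0.5993, -0.1826, 0.1039]
ee_rot: [1.0, 0.015, -0.001, -0.0]
ft_force: [0.1, 0.9, 0.5]
grip_width: 0.701
grasp_force: 0.0
[ 0.5993 -0.1826  0.1039] tool y dir -88.34 tilt 0.09 F [0.1 0.9 0.5] grip 0.7010019317151152 0.0 t 21.65 j [ 0.51  0.46 -0.37  1.59  0.18  1.13 -1.44]
[([0.601, -0.1827, 0.0194], 0.81)]
[([0.6662, -0.1785, 0.0155], 0.81)]
```

View pics/p7.png

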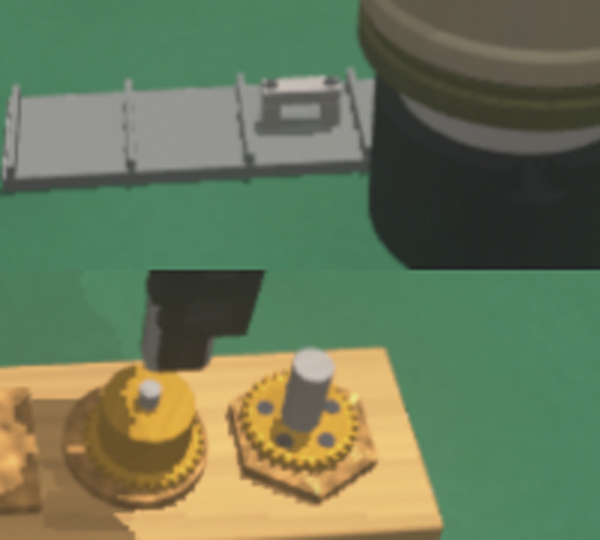

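The bridge stands upright between its ribs at crop (300,105). The barrel is at (150,430) and the wheel at (310,400). Grasping the barrel.

```bash
python3 -m jog '{"offset":[[0.001,-0.0005,-0.008],[0,0,-0.015],[0,0,-0.018],[0,0,-0.018],[0,0,-0.012],[0,0,-0.005],[0,0,-0.0005],[0,0,0],[0,0,0],[0,0,0],[0,0,0],[0,0,0],[0,0,0],[0,0,0],[0,0,0]],"yaw":[0,0,0,0,0,0,0,0,0,0,0,0,0,0,0],"jaw":[0.3,0.3,0.3,0.3,0.3,0.3,0.3,0.3,0.4,0.5,0.55,0.6,0.65,0.75,0.75]}' 60; python3 at.py
```

```text
clock: 23.05
position: [0.6014, -0.1836, 0.0295]
ee_rot: [1.0, 0.015, 0.001, 0.0]
ft_force: [-2.1, 0.3, 6.1]
grip_width: 0.393
grasp_force: 59.0
[ 0.6014 -0.1836  0.0295] tool y dir -88.31 tilt 0.09 F [-2.1  0.3  6.1] grip 0.3930638591773729 59.02946054935455 t 23.05 j [ 0.49  0.54 -0.35  1.64  0.21  1.   -1.47]
```

```bash
python3 -m jog '{"offset":[[0,0,0.005],[0,0,0.01],[0,0,0.015],[0,0,0.015],[0,0,0.015],[0,0,0.01],[0,0,0],[0,0,0]],"yaw":[0,0,0,0,0,0,0,0],"jaw":[0.75,0.75,0.75,0.75,0.75,0.75,0.75,0.75]}'
python3 -m jog '{"offset":[[-0.003,0.012,0],[-0.0062,0.0212,0],[-0.0062,0.0212,0],[-0.0062,0.0212,0],[-0.0062,0.0212,0],[-0.0062,0.0212,0],[-0.0062,0.0212,0],[-0.0062,0.0212,0],[-0.0062,0.0212,0],[-0.0062,0.0212,0],[-0.0062,0.0212,0],[-0.0062,0.0212,0],[-0.0062,0.0212,0],[-0.0062,0.0212,0],[-0.0062,0.0212,0],[-0.0062,0.0212,0],[-0.0062,0.0212,0],[-0.003,0.011,0],[0,0,0],[0,0,0]],"yaw":[0,0.13,0.13,0.13,0.13,0.13,0.13,0.13,0.13,0.13,0.13,0.13,0.13,0.13,0.13,0.13,0.13,0,0,0],"jaw":[0.75,0.75,0.75,0.75,0.75,0.75,0.75,0.75,0.75,0.75,0.75,0.75,0.75,0.75,0.75,0.75,0.75,0.75,0.75,0.75]}'; python3 at.py
```

```text
clock: 23.72
position: [0.6011, -0.1835, 0.0988]
ee_rot: [1.0, 0.015, 0.0, 0.0]
ft_force: [0.2, 1.1, -1.7]
grip_width: 0.396
grasp_force: 59.7
clock: 25.38
position: [0.495, 0.179, 0.0977]
ee_rot: [0.999, 0.034, -0.001, 0.0]
ft_force: [0.0, -0.2, -1.4]
grip_width: 0.393
grasp_force: 59.8
[0.495  0.179  0.0977] tool y dir -86.15 tilt 0.07 F [ 0.  -0.2 -1.4] grip 0.39308486376946783 59.840503334999084 t 25.3833 j [ 0.07  0.29 -0.58  1.85  0.18  1.05 -2.08]
```

```bash
python3 -m jog '{"offset":[[0.001,0,-0.008],[0,0,-0.013],[0,0,-0.015],[0,0,-0.015],[0,0,-0.012],[0,0,-0.005],[0,0,-0.003],[0,0,0],[0,0,0]],"yaw":[0,0,0,0,0,0,0,0,0],"jaw":[0.75,0.75,0.75,0.75,0.75,0.75,0.75,0.75,0.75]}'; python3 at.py
python3 -m jog '{"offset":[[0,0,-0.0015],[0,0,-0.001],[0,0,-0.001],[0,0,-0.001],[0,0,0],[0,0,0]],"yaw":[0,0,0,0,0,0],"jaw":[0.75,0.75,0.75,0.75,0.75,0.75]}'; python3 at.py
python3 - <<'E'
from h import *
cv2.imwrite("pics/p8.png",cv2.resize(manip.camera("side")["frame"][150:230,210:410],None,fx=4,fy=4,interpolation=cv2.INTER_CUBIC)[:,:,::-1])
E
```

```text
clock: 26.13
position: [0.497, 0.1789, 0.0277]
ee_rot: [0.999, 0.033, 0.0, -0.0]
ft_force: [-0.2, 0.6, -1.1]
grip_width: 0.393
grasp_force: 59.8
[0.497  0.1789 0.0277] tool y dir -86.23 tilt 0.03 F [-0.2  0.6 -1.1] grip 0.3934582656219484 59.832000732421875 t 26.1333 j [ 0.04  0.39 -0.55  1.9   0.25  0.92 -2.13]
clock: 26.63
position: [0.4967, 0.1788, 0.0229]
ee_rot: [0.999, 0.033, 0.0, 0.0]
ft_force: [-0.6, 0.1, -2.3]
grip_width: 0.392
grasp_force: 59.8
[0.4967 0.1788 0.0229] tool y dir -86.22 tilt 0.01 F [-0.6  0.1 -2.3] grip 0.3918837675490043 59.83204007148743 t 26.6333 j [ 0.04  0.4  -0.55  1.9   0.26  0.91 -2.14]
```

View pics/p8.png

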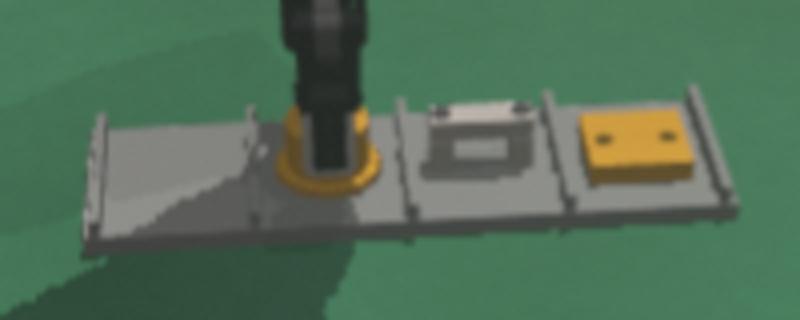

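The barrel is central between the ribs at crop (328,160), just above the floor. The bridge and plate are undisturbed.

```bash
python3 -m jog '{"offset":[[0,0,-0.0008],[0,0,-0.0007],[0,0,-0.0005],[0,0,0]],"yaw":[0,0,0,0],"jaw":[0.75,0.75,0.75,0.75]}'; python3 at.py
```

```text
clock: 27.02
position: [0.4968, 0.1789, 0.0215]
ee_rot: [0.999, 0.033, 0.0, 0.0]
ft_force: [-3.1, -1.3, 8.9]
grip_width: 0.39
grasp_force: 60.9
[0.4968 0.1789 0.0215] tool y dir -86.22 tilt 0.03 F [-3.1 -1.3  8.9] grip 0.3904297165312756 60.875816345214844 t 27.0167 j [ 0.04  0.4  -0.55  1.9   0.26  0.91 -2.14]
```

```bash
python3 -m jog '{"offset":[[0,0,0],[0,0,0],[0,0,0],[0,0,0],[0,0,0],[0,0,0],[0,0,0.005],[0,0,0.01],[0,0,0.02],[0,0,0.02],[0,0,0.02],[0,0,0.015],[0,0,0],[0,0,0]],"yaw":[0,0,0,0,0,0,0,0,0,0,0,0,0,0],"jaw":[0.6,0.5,0.45,0.4,0.35,0.3,0.3,0.3,0.3,0.3,0.3,0.3,0.3,0.3]}'
python3 -m jog '{"offset":[[0.005,-0.012,0],[0.0099,-0.021,0],[0.0099,-0.021,0],[0.0099,-0.021,0],[0.0099,-0.021,0],[0.0099,-0.021,0],[0.0099,-0.021,0],[0.0099,-0.021,0],[0.0099,-0.021,0],[0.0099,-0.021,0],[0.0099,-0.021,0],[0.0099,-0.021,0],[0.0099,-0.021,0],[0.0099,-0.021,0],[0.0099,-0.021,0],[0.0099,-0.021,0],[0.0099,-0.021,0],[0.005,-0.0095,0],[0,0,0],[0,0,0]],"yaw":[0,-0.13,-0.13,-0.13,-0.13,-0.13,-0.13,-0.13,-0.13,-0.13,-0.13,-0.13,-0.13,-0.13,-0.13,-0.13,-0.13,0,0,0],"jaw":[0.4,0.4,0.4,0.4,0.4,0.4,0.4,0.4,0.4,0.4,0.4,0.4,0.4,0.4,0.4,0.4,0.4,0.4,0.4,0.4]}'; python3 at.py
```

```text
clock: 28.18
position: [0.4973, 0.179, 0.1121]
ee_rot: [0.999, 0.033, 0.001, -0.0]
ft_force: [0.0, 0.5, -0.4]
grip_width: 0.7
grasp_force: 0.0
clock: 29.85
position: [0.6646, -0.1779, 0.1099]
ee_rot: [1.0, 0.015, -0.001, -0.001]
ft_force: [-0.8, 0.4, -0.3]
grip_width: 0.6
grasp_force: 0.0
[ 0.6646 -0.1779  0.1099] tool y dir -88.31 tilt 0.1 F [-0.8  0.4 -0.3] grip 0.5996140882366187 0.0 t 29.85 j [ 0.45  0.58 -0.37  1.4   0.21  1.21 -1.48]
```

```bash
python3 -m jog '{"offset":[[0.001,-0.0005,-0.008],[0,0,-0.015],[0,0,-0.018],[0,0,-0.018],[0,0,-0.012],[0,0,-0.005],[0,0,-0.002],[0,0,0],[0,0,0],[0,0,0],[0,0,0],[0,0,0],[0,0,0],[0,0,0],[0,0,0],[0,0,0],[0,0,0]],"yaw":[0,0,0,0,0,0,0,0,0,0,0,0,0,0,0,0,0],"jaw":[0.4,0.4,0.4,0.4,0.4,0.4,0.4,0.4,0.5,0.6,0.65,0.7,0.75,0.8,0.85,0.92,0.92]}' 50; python3 at.py
```

```text
clock: 31.27
position: [0.6663, -0.1792, 0.0332]
ee_rot: [1.0, 0.015, 0.0, 0.0]
ft_force: [-0.9, 0.5, 4.8]
grip_width: 0.165
grasp_force: 48.7
[ 0.6663 -0.1792  0.0332] tool y dir -88.3 tilt 0.03 F [-0.9  0.5  4.8] grip 0.16455445058440318 48.68967890739441 t 31.2667 j [ 0.44  0.66 -0.35  1.45  0.24  1.08 -1.5 ]
```

```bash
python3 -m jog '{"offset":[[0,0,0.005],[0,0,0.01],[0,0,0.015],[0,0,0.015],[0,0,0.015],[0,0,0.01],[0,0,0],[0,0,0]],"yaw":[0,0,0,0,0,0,0,0],"jaw":[0.92,0.92,0.92,0.92,0.92,0.92,0.92,0.92]}'
python3 -m jog '{"offset":[[-0.008,0.012,0],[-0.0138,0.0207,0],[-0.0138,0.0207,0],[-0.0138,0.0207,0],[-0.0138,0.0207,0],[-0.0138,0.0207,0],[-0.0138,0.0207,0],[-0.0138,0.0207,0],[-0.0138,0.0207,0],[-0.0138,0.0207,0],[-0.0138,0.0207,0],[-0.0138,0.0207,0],[-0.0138,0.0207,0],[-0.0138,0.0207,0],[-0.0138,0.0207,0],[-0.0138,0.0207,0],[-0.0138,0.0207,0],[-0.007,0.0105,0],[0,0,0],[0,0,0]],"yaw":[0,0.13,0.13,0.13,0.13,0.13,0.13,0.13,0.13,0.13,0.13,0.13,0.13,0.13,0.13,0.13,0.13,0,0,0],"jaw":[0.92,0.92,0.92,0.92,0.92,0.92,0.92,0.92,0.92,0.92,0.92,0.92,0.92,0.92,0.92,0.92,0.92,0.92,0.92,0.92]}'; python3 at.py
```

```text
clock: 31.93
position: [0.6665, -0.1793, 0.1039]
ee_rot: [1.0, 0.015, 0.001, 0.0]
ft_force: [0.4, 0.9, -2.2]
grip_width: 0.164
grasp_force: 48.7
clock: 33.6
position: [0.4298, 0.1746, 0.1024]
ee_rot: [0.999, 0.034, -0.0, 0.0]
ft_force: [-0.3, -0.7, -0.6]
grip_width: 0.164
grasp_force: 48.8
[0.4298 0.1746 0.1024] tool y dir -86.15 tilt 0.05 F [-0.3 -0.7 -0.6] grip 0.1641186452413229 48.79689037799835 t 33.6 j [ 0.12  0.15 -0.64  2.    0.11  1.03 -2.07]
```

```bash
python3 -m jog '{"offset":[[0,0,-0.008],[0,0,-0.013],[0,0,-0.015],[0,0,-0.015],[0,0,-0.012],[0,0,-0.006],[0,0,-0.003],[0,0,0],[0,0,0]],"yaw":[0,0,0,0,0,0,0,0,0],"jaw":[0.92,0.92,0.92,0.92,0.92,0.92,0.92,0.92,0.92]}'; python3 at.py
python3 -m jog '{"offset":[[0,0,-0.001],[0,0,-0.001],[0,0,-0.001],[0,0,0],[0,0,0]],"yaw":[0,0,0,0,0],"jaw":[0.92,0.92,0.92,0.92,0.92]}'; python3 at.py
python3 - <<'E'
from h import *
cv2.imwrite("pics/p9.png",cv2.resize(manip.camera("side")["frame"][150:230,210:410],None,fx=4,fy=4,interpolation=cv2.INTER_CUBIC)[:,:,::-1])
E
```

```text
clock: 34.35
position: [0.4306, 0.1746, 0.0312]
ee_rot: [0.999, 0.033, 0.0, -0.0]
ft_force: [0.6, 0.3, -0.9]
grip_width: 0.162
grasp_force: 48.8
[0.4306 0.1746 0.0312] tool y dir -86.24 tilt 0.02 F [ 0.6  0.3 -0.9] grip 0.1621128901435495 48.79382371902466 t 34.35 j [ 0.08  0.27 -0.61  2.05  0.2   0.88 -2.15]
clock: 34.77
position: [0.4303, 0.1745, 0.0279]
ee_rot: [0.999, 0.033, 0.0, 0.0]
ft_force: [-0.7, 0.5, -1.3]
grip_width: 0.168
grasp_force: 48.8
[0.4303 0.1745 0.0279] tool y dir -86.22 tilt 0.01 F [-0.7  0.5 -1.3] grip 0.1676655376764726 48.793126344680786 t 34.7667 j [ 0.08  0.27 -0.61  2.05  0.21  0.87 -2.15]
```

View pics/p9.png

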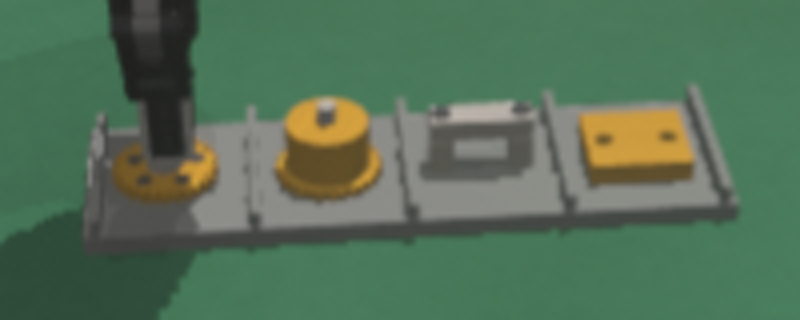

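The wheel hangs just above the floor at crop (165,168), about 3 mm toward the near rib. I'll shift it by that amount and lower.

```bash
python3 -m jog '{"offset":[[0.0015,0,0],[0.0015,0,0],[0,0,-0.001],[0,0,-0.0008],[0,0,-0.0007],[0,0,-0.0005],[0,0,0],[0,0,0]],"yaw":[0,0,0,0,0,0,0,0],"jaw":[0.92,0.92,0.92,0.92,0.92,0.92,0.92,0.92]}'; python3 at.py
```

```text
clock: 35.48
position: [0.4333, 0.1745, 0.0251]
ee_rot: [0.999, 0.033, -0.0, 0.0]
ft_force: [-2.0, -1.1, 4.8]
grip_width: 0.17
grasp_force: 49.5
[0.4333 0.1745 0.0251] tool y dir -86.22 tilt 0.02 F [-2.  -1.1  4.8] grip 0.16975754605139268 49.47288930416107 t 35.4833 j [ 0.08  0.29 -0.61  2.05  0.21  0.87 -2.16]
```

```bash
python3 -m jog '{"offset":[[0,0,0],[0,0,0],[0,0,0],[0,0,0],[0,0,0],[0,0,0],[0,0,0.005],[0,0,0.01],[0,0,0.02],[0,0,0.02],[0,0,0.02],[0,0,0.02],[0,-0.02,0.01],[0,-0.04,0],[0,-0.04,0],[0,-0.04,0],[0,-0.04,0],[0,-0.02,0],[0,0,0],[0,0,0]],"yaw":[0,0,0,0,0,0,0,0,0,0,0,0,0,0,0,0,0,0,0,0],"jaw":[0.85,0.8,0.75,0.7,0.6,0.5,0.4,0.4,0.4,0.4,0.4,0.4,0.4,0.4,0.4,0.4,0.4,0.4,0.4,0.4]}'; python3 at.py
python3 - <<'E'
from h import *
p=manip.camera("side");t=manip.camera("top")
a=[cv2.resize(f,(800,h),interpolation=cv2.INTER_CUBIC) for f,h in((p["frame"][150:230,210:410],320),(np.rot90(t["frame"][150:340,165:235],-1),280))]
cv2.imwrite("pics/p10.png",np.vstack(a)[:,:,::-1])
r=np.radians(3.8)
for n in("plate","bridge","barrel","wheel"):
  for q in(p,t):
    for d in manip.tip_of(q,n)[:1]:
        v=np.array(d["at"])-[.529,.181,0];print(n,np.round([v[0]*np.cos(r)+v[1]*np.sin(r),v[1]*np.cos(r)-v[0]*np.sin(r),v[2]],4),round(d["score"],2))
E
```

```text
clock: 37.15
position: [0.4334, -0.0261, 0.1307]
ee_rot: [0.999, 0.032, 0.0, -0.0]
ft_force: [0.1, 1.0, 0.7]
grip_width: 0.599
grasp_force: 0.0
[ 0.4334 -0.0261  0.1307] tool y dir -86.36 tilt 0.06 F [0.1 1.  0.7] grip 0.5991912702057619 0.0 t 37.15 j [ 0.4   0.02 -0.44  2.04  0.01  1.08 -1.56]
plate [ 0.0988 -0.0052  0.013 ] 0.73
plate [0.0985 0.0004 0.0102] 0.81
bridge [0.0363 0.0005 0.0101] 0.86
bridge [ 0.0319 -0.0038  0.0128] 0.67
barrel [-0.0322 -0.0008  0.0127] 0.8
barrel [-0.0273 -0.0032  0.0154] 0.75
wheel [-0.0957  0.0007  0.0103] 0.68
wheel [-0.1015  0.0016  0.0094] 0.68
```

View pics/p10.png

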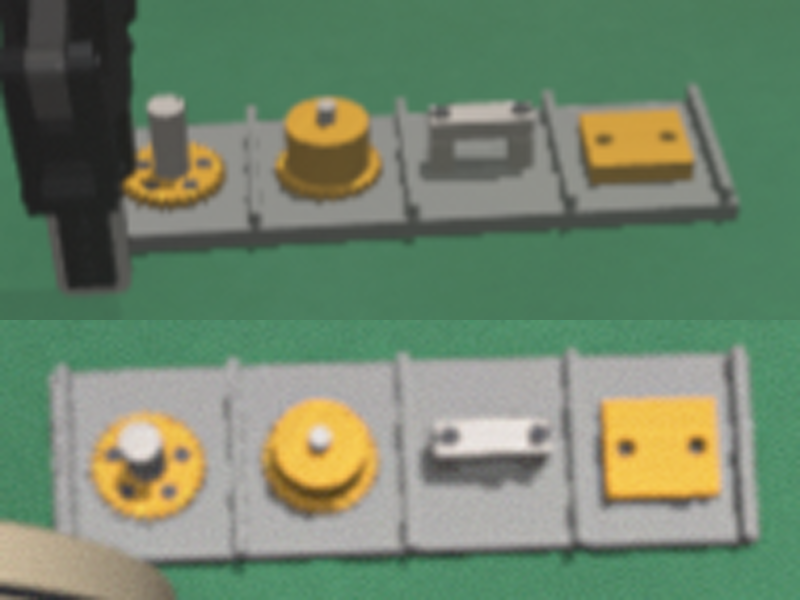

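From nearest to farthest, wheel, barrel, bridge and plate each stand upright and centred in their own compartment, clear of the ribs. The gripper is clear of everything, so I'm handing in.

```bash
python3 -c "
from workcell import manip
print(manip.hand_in())"
```

```text
the job is handed in; nothing more can be done
None
```

All four parts are in the rack in reverse order (nearest to farthest: wheel, barrel, bridge, plate), upright and within about 6 mm of their compartment centres by camera, and the job was handed in at about 37 s on the robot clock; the hand-in gave no verdict.

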